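# Load the evidence fuming chamber

## Task

Get the fuming chamber ready and start it: lift the used control plates off the rails inside it and stack them squarely on the plate already on the narrow pillar, and lay every door latch from the table flat across the two rails, square to them, centred between them and with a clear gap between neighbours (about a finger's breadth or more). When the plates are out and all latches are in, close the lid fully, and only then push the switch lever all the way over; leave the other things on the table where they are.

Things in the scene. Friction and masses are not known exactly. Their poses are not given: they have to be found in the camera images.
- latch_box: a door latch (exhibit): flat steel plate 110 x 54 x 5 with a dark raised lock body on its middle to grip by; 27 high in all; its body is a long dark box 66 x 26, with a small brass bolt beyond it towards +x. Origin: middle of the underside; x along the 110 side, y across (grip the body along y), z up. May be absent.
- latch_barrel: a door latch (exhibit): flat steel plate 110 x 54 x 5 with a dark raised lock body on its middle to grip by; 27 high in all; a slim round bolt along the plate through a middle block 30 x 26 (grip this) and two smaller brackets. Origin: middle of the underside; x along the 110 side, y across (grip the body along y), z up. May be absent.
- latch_round: a door latch (exhibit): flat steel plate 110 x 54 x 5 with a dark raised lock body on its middle to grip by; 27 high in all; its body is a dark round drum of 29 across with a brass keyhole disc on top (grip width 24 to 29). Origin: middle of the underside; x along the 110 side, y across (grip the body along y), z up. May be absent.
- latch_tongue: a door latch (exhibit): flat steel plate 110 x 54 x 5 with a dark raised lock body on its middle to grip by; 27 high in all; its body is a dark box 44 x 26 whose middle is 6 off the origin towards -x, with a flat steel tongue towards +x. Origin: middle of the underside; x along the 110 side, y across (grip the body along y), z up. May be absent.
- plate_a: a plain bare aluminium control plate, 90 x 56 x 6, lying on the pillar at the start: the foot of the pile; it stays there. Origin: middle of its underside; x along the 90 side, y along the 56 side, z up.
- plate_b: a plain bare aluminium control plate, 90 x 56 x 6, a used one, lying across the rails at the start. Origin: middle of its underside; x along the 90 side, y along the 56 side, z up.
- plate_c: a plain bare aluminium control plate, 90 x 56 x 6, a used one, lying across the rails at the start. Origin: middle of its underside; x along the 90 side, y along the 56 side, z up.
- stand_top (a point): centre of the top of the pillar's head, 50 above the table: a 36 x 36 head on a thin column with a round foot of 68 diameter. z up.
- rack_mid (a point): inside the chamber, midway between the two rails, at their top, 70 above the table. The chamber is an open grey tub, outside 160 (x) by 330 (y) by 108 high, walls 5 thick. The rails, 8 wide and 312 long, run along this point's y at its x = -32 and +32; z up. Their tops are 38 below the rim.
- lid (a joint): the clear lid's hinge angle, rad: 0 shut, flat on the rim; about 1.6 to 1.8 standing open, leaning back. Hinged along y on the tub's far (+x) rim; stiff, stays where it is left. The lid is 8 thick and as large as the tub.
- lid_hinge (a point): middle of the lid's hinge line, on the tub's far rim
- lid_handle (a point): the grip point of the knob on the lid's outer face, near its free edge, away from the hinge; when the lid is shut the knob stands up
- switch (a joint): the lever's angle, rad: 0 off (leaning towards the robot, -x), 1.0 fully over (leaning to +x). It stays where it is left.
- switch_tip (a point): the tip of the switch's 80 long black lever on its grey block
- ink_tin: bystander: small dark tin 42 x 30 x 14 lying among the latches. Origin: middle of its underside; leave alone.
- tape_roll: bystander: cardboard roll, 96 across, 45 high, on its side face. Origin: middle of its underside; leave alone.
- marker: bystander: black marker pen, 136 long. Origin: middle of its underside; leave alone.
- knife: bystander: red-handled knife, 150 long, 16 high. Origin: middle of its underside; leave alone.
- notebook: bystander: paper notebook 150 x 105 x 14. Origin: middle of its underside; leave alone.
- reagent: bystander: amber jar 40 across, 85 high. Origin: middle of its underside; leave alone.
- tape_measure: bystander: yellow tape measure 65 x 65 x 35. Origin: middle of its underside; leave alone.
Mind the look-alikes: they are no part of the job. What is shaped like the plate_c but blue is not meant.

How it is judged (in metres and radians):
On the way, in this order (a step that is already met when the one before it is completed fails the run):
1. every latch lies across the rails, clear of its neighbours, and both used plates are out of the chamber (x of latch_box in the frame of rack_mid between -0.015 and 0.015 m and y of latch_box in the frame of rack_mid between -0.135 and 0.135 m and z of latch_box in the frame of rack_mid between -0.004 and 0.006 m and angle between each of latch_box, latch_barrel, latch_round, latch_tongue's own z axis and vertical below 0.06 rad and angle between the x axis of each of latch_box, latch_barrel, latch_round, latch_tongue and the x axis of rack_mid, either way round below 0.2 rad and linear speed of each of latch_box, latch_barrel, latch_round, latch_tongue below 0.02 m/s and x of latch_barrel in the frame of rack_mid between -0.015 and 0.015 m and y of latch_barrel in the frame of rack_mid between -0.135 and 0.135 m and z of latch_barrel in the frame of rack_mid between -0.004 and 0.006 m and x of latch_round in the frame of rack_mid between -0.015 and 0.015 m and y of latch_round in the frame of rack_mid between -0.135 and 0.135 m and z of latch_round in the frame of rack_mid between -0.004 and 0.006 m and x of latch_tongue in the frame of rack_mid between -0.015 and 0.015 m and y of latch_tongue in the frame of rack_mid between -0.135 and 0.135 m and z of latch_tongue in the frame of rack_mid between -0.004 and 0.006 m and horizontal distance between each of latch_barrel, latch_round, latch_tongue and latch_box above 0.06 m and horizontal distance between each of latch_round, latch_tongue and latch_barrel above 0.06 m and horizontal distance between latch_tongue and latch_round above 0.06 m and (y of plate_b in the frame of rack_mid above 0.165 m or y of plate_b in the frame of rack_mid below -0.165 m or x of plate_b in the frame of rack_mid above 0.085 m or x of plate_b in the frame of rack_mid below -0.085 m) and (y of plate_c in the frame of rack_mid above 0.165 m or y of plate_c in the frame of rack_mid below -0.165 m or x of plate_c in the frame of rack_mid above 0.085 m or x of plate_c in the frame of rack_mid below -0.085 m)), for 0.2 s.
2. then the lid is shut (value of joint lid below 0.05 rad), for 0.2 s.
3. then the switch is pushed fully over (value of joint switch above 0.85 rad), for 0.2 s.
At the end, for the whole second after the job is handed in: Latches flat on both rails, square within 0.2 rad, within 15 mm of midway and 135 mm of the rack middle, middles over 60 mm apart; used plates level on plate_a within 8 mm, 0.12 rad; plate_a within 14 mm of pillar middle; lid < 0.05, switch > 0.85; at rest (x of latch_box in the frame of rack_mid between -0.015 and 0.015 m and y of latch_box in the frame of rack_mid between -0.135 and 0.135 m and z of latch_box in the frame of rack_mid between -0.004 and 0.006 m and angle between each of latch_box, latch_barrel, latch_round, latch_tongue, plate_a, plate_b, plate_c's own z axis and vertical below 0.06 rad and angle between the x axis of each of latch_box, latch_barrel, latch_round, latch_tongue and the x axis of rack_mid, either way round below 0.2 rad and linear speed of each of latch_box, latch_barrel, latch_round, latch_tongue, plate_a, plate_b, plate_c below 0.02 m/s and x of latch_barrel in the frame of rack_mid between -0.015 and 0.015 m and y of latch_barrel in the frame of rack_mid between -0.135 and 0.135 m and z of latch_barrel in the frame of rack_mid between -0.004 and 0.006 m and x of latch_round in the frame of rack_mid between -0.015 and 0.015 m and y of latch_round in the frame of rack_mid between -0.135 and 0.135 m and z of latch_round in the frame of rack_mid between -0.004 and 0.006 m and x of latch_tongue in the frame of rack_mid between -0.015 and 0.015 m and y of latch_tongue in the frame of rack_mid between -0.135 and 0.135 m and z of latch_tongue in the frame of rack_mid between -0.004 and 0.006 m and horizontal distance between each of latch_barrel, latch_round, latch_tongue and latch_box above 0.06 m and horizontal distance between each of latch_round, latch_tongue and latch_barrel above 0.06 m and horizontal distance between latch_tongue and latch_round above 0.06 m and horizontal distance between plate_a and stand_top below 0.014 m and z of plate_a in the frame of stand_top between -0.003 and 0.003 m and z of plate_b in the frame of stand_top between 0.004 and 0.015 m and horizontal distance between each of plate_b, plate_c and plate_a below 0.008 m and angle between the x axis of each of plate_b, plate_c and the x axis of plate_a, either way round below 0.12 rad and z of plate_c in the frame of stand_top between 0.004 and 0.015 m and value of joint lid below 0.05 rad and value of joint switch above 0.85 rad); the robot touches nothing.
It fails at once if another thing on the table is moved by more than 6 cm (distance of any of ink_tin, tape_roll, marker, knife, notebook, reagent, tape_measure from where it was at the start of the episode above 0.06 m).
Of latch_box, latch_barrel, latch_round, latch_tongue only 2 to 4 are there at a start; the rules pass over those that are not, and their reading is None.
At some moment in a run one of latch_box, latch_barrel, latch_round, latch_tongue may be knocked a few centimetres aside while the robot is not near it.
It also fails if it takes over 210 s, if anything falls off the work surface, if the arm or the gripper's body presses on something with over 40 N, if the wrist force passes 120 N, or if a joint passes its speed limit or range.

## Robot

A 6-joint arm with a two-finger parallel gripper is mounted at the origin on the work surface. World frame = base frame: x ahead of the robot, y to its left, z up, the work surface at z = 0. Lengths are in m, angles in degrees, forces in N, time in s.
With the tool pointing down it reaches from about 0.325 to 0.85 m from the base axis. Payload 15.5 kg.
Tool frame: the origin (TCP) lies at the very end of the fingers, on their centre line; the grasp point (between the pads) lies arm.grip_depth behind it (arm.grip_depth is the distance from the TCP to the grasp point, in m); z points along the fingers, y is the direction in which the jaws open and shut (so a half turn about z gives the same grasp; the last joint's range is limited). The gripper opens to 91 mm and grips with 3 to 60 N. Pads are 32 mm wide; open, the fingers measure 118 mm over their backs; the gripper's body (76 mm by 178 mm) begins 60 mm behind the grasp point.
Start: joints at [-81.446, 28.281, 77.091, -0, 74.628, -5.472], TCP at [0.151, -0.606, 0.214] pointing down, gripper open.
Joint ranges: [-166.48, 166.48], [-47.26, 123.95], [12.59, 153.08], [-70.14, 250.14], [6.76, 159.57], [-176.63, 176.63]. Speed limits (degrees/s): [108.29, 108.29, 147.25, 172.46, 172.46, 172.46].

## Interface

Orientations are given as a 3x3 rotation matrix whose columns are the frame's x, y, z axes.
In Python, from rig import arm gives the robot as it stands. Calls block until the motion is done:
- arm.move_to(position, orientation): joint-space move of the TCP to a pose.
- arm.move_l(position, orientation=None, feed=0.15): straight line of the TCP; orientation=None keeps the orientation; feed is the mean speed in m/s.
- arm.move_joints(angles): joint-space move.
- arm.grip(opening): finger opening in m; the grip force is fixed at half the most; returns when the fingers have stopped.
- arm.sleep(seconds).
- arm.solve_ik(position, orientation): joint angles nearest the present ones, or None.
- arm.snapshot(name): name is "side" or "top"; returns the picture (480x640x3 uint8, red, green, blue); there is no depth.
- arm.get_calibration(name): a dict with "intrinsics" (3x3 intrinsics, pixels), "cam_to_world" (4x4, takes a point from camera to world coordinates). Camera axes: x right, y down, z forward; pixel columns grow to the right and rows downward; lengths in m; the calibration is good to about 2 mm. A picture is of the moment at which its call begins. get_calibration takes no time and is no camera call.
A pose or a line that the arm cannot do raises arm.Unreachable and nothing moves.
- arm.sign_off(): hands the job in, once; it reports no verdict.
Readings, each from a call of its own:
- arm.current_t(): time.
- arm.current_joint_positions(): joint angles.
- arm.current_dq(): joint speeds.
- arm.current_tau(): joint torques, N m.
- arm.current_ee_pos(): TCP position.
- arm.current_tool_rot(): TCP orientation.
- arm.current_force(): force on the tool from outside, world axes, zero at the start.
- arm.current_torque(): the same for the moment, N m.
- arm.current_width(): finger opening in m.
Only numpy, scipy, OpenCV 4.12 (cv2) and the standard library are available. Lean on these libraries where they do the work, as an engineer would, in place of code of your own. Each camera call takes 0.05 s, during which the arm holds its last target.

## Working session

There is one attempt and no reset: what is moved stays moved. The work goes in short steps, each a Python script; the robot and the scene stay as the last script left them, time stands still between calls to the robot, and variables do not carry over. Pictures are saved under pics/ and viewed, and the job is handed in when it is done.

```bash
ls; mkdir -p pics; python3 - <<'E'
from rig import arm
import cv2,numpy as np
for n in("side","top"):
    im=arm.snapshot(n); cv2.imwrite(f"pics/{n}0.png",im[:,:,::-1])
    c=arm.get_calibration(n); print(n,np.round(c["intrinsics"],2).tolist(),np.round(c["cam_to_world"],4).tolist())
print(arm.current_t(),arm.grip_depth,arm.current_width(),arm.current_tool_rot())
E
```

```text
pics
side [[571.12, 0.0, 316.42], [0.0, 571.12, 237.8], [0.0, 0.0, 1.0]] [[-0.8937, -0.2781, 0.3521, -0.0366], [-0.4486, 0.5369, -0.7145, 1.0625], [0.0097, -0.7965, -0.6045, 1.0197], [0.0, 0.0, 0.0, 1.0]]
top [[500.42, 0.0, 319.68], [0.0, 500.42, 237.91], [0.0, 0.0, 1.0]] [[-0.0269, -0.9955, 0.0903, 0.3991], [-0.9996, 0.0274, 0.0041, 0.0179], [-0.0065, -0.0902, -0.9959, 1.2534], [0.0, 0.0, 0.0, 1.0]]
0.1 0.0188 0.09082603458826488 [[ 9.70173261e-01  2.42412489e-01 -1.72895256e-04]
 [ 2.42412534e-01 -9.70172685e-01  1.06090244e-03]
 [ 8.94377468e-05 -1.07117116e-03 -9.99999422e-01]]
```

View pics/top0.png

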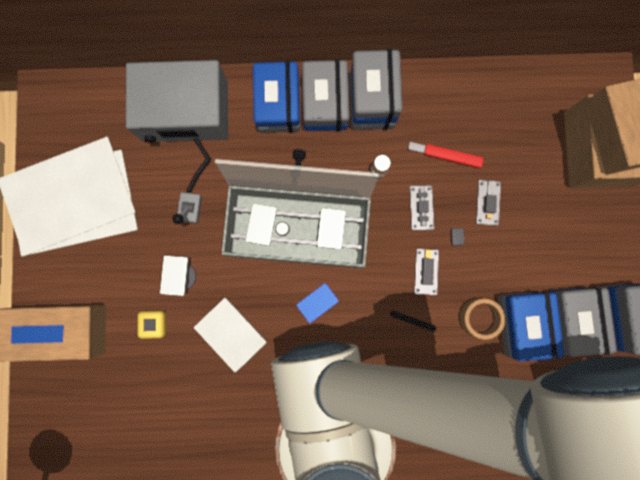

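View pics/side0.png

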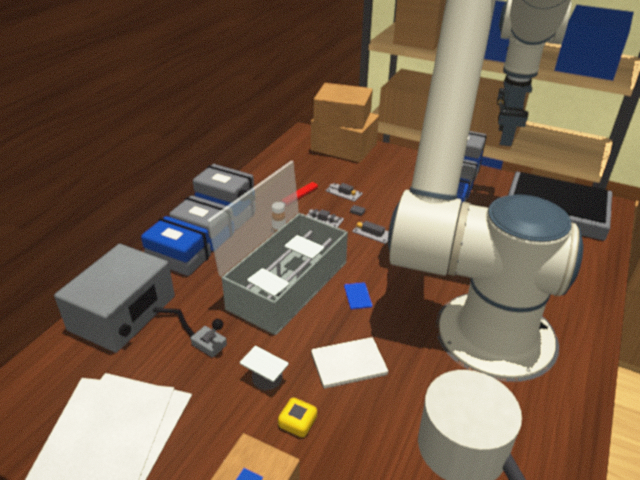

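```bash
cat > h.py <<'E'
import numpy as np,cv2
from rig import arm
def cal(n):
    c=arm.get_calibration(n); return np.array(c["intrinsics"]),np.array(c["cam_to_world"])
def ray(n,u,v):
    K,T=cal(n); d=T[:3,:3]@np.linalg.solve(K,[u,v,1.]); return T[:3,3],d
def onz(n,u,v,z):
    o,d=ray(n,u,v); return o+d*(z-o[2])/d[2]
def tri(ut,us):
    A=np.zeros((3,3));b=np.zeros(3);R=[]
    for n,p in(("top",ut),("side",us)):
        o,d=ray(n,*p); d=d/np.linalg.norm(d);P=np.eye(3)-np.outer(d,d);A+=P;b+=P@o;R.append((o,P))
    x=np.linalg.solve(A,b); return x,[float(np.linalg.norm(P@(x-o))) for o,P in R]
def proj(n,p):
    K,T=cal(n); q=np.linalg.inv(T)@np.r_[p,1]; q=K@q[:3]; return q[:2]/q[2]
def snap(n,name):
    im=arm.snapshot(n); cv2.imwrite(f"pics/{name}.png",im[:,:,::-1]); return im
def crop(im,x0,y0,x1,y1,name,s=None):
    s=s or min(800/(x1-x0),600/(y1-y0)); c=cv2.resize(im[y0:y1,x0:x1],None,fx=s,fy=s,interpolation=cv2.INTER_CUBIC)
    cv2.imwrite(f"pics/{name}.png",c[:,:,::-1])
def down(yaw): # jaw (y) axis direction at angle yaw(deg) in world xy
    a=np.radians(yaw); y=np.array([np.cos(a),np.sin(a),0]); z=np.array([0,0,-1.]); x=np.cross(y,z)
    return np.c_[x,y,z]
E
python3 - <<'E'
from h import *
im=cv2.imread("pics/top0.png")[:,:,::-1]; s=cv2.imread("pics/side0.png")[:,:,::-1]
crop(im,205,145,385,280,"c_tub");crop(im,400,130,520,310,"c_lat");crop(im,110,120,290,255+30,"c_left")
crop(s,180,150,380,330,"c_tubs"); crop(s,170,300,330,420,"c_lefts")
E
```

```text
(no output)
```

View pics/c_tub.png

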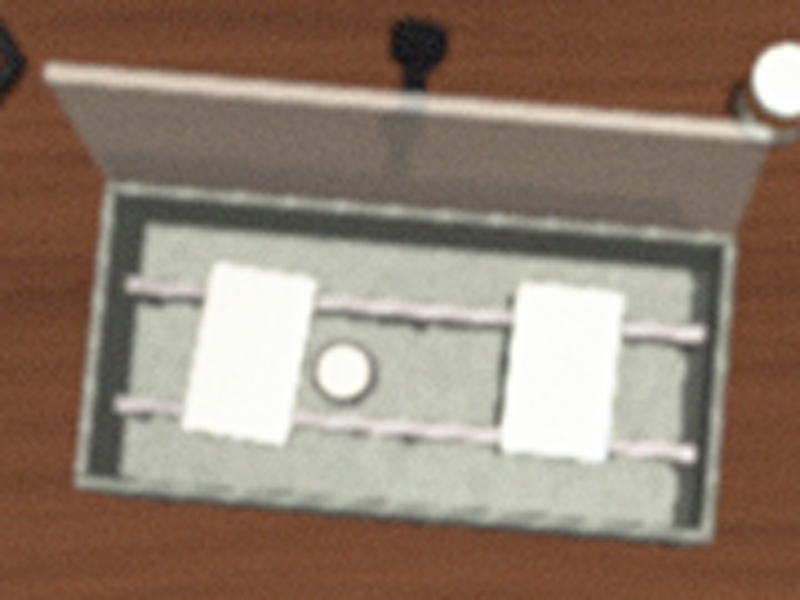

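View pics/c_lat.png

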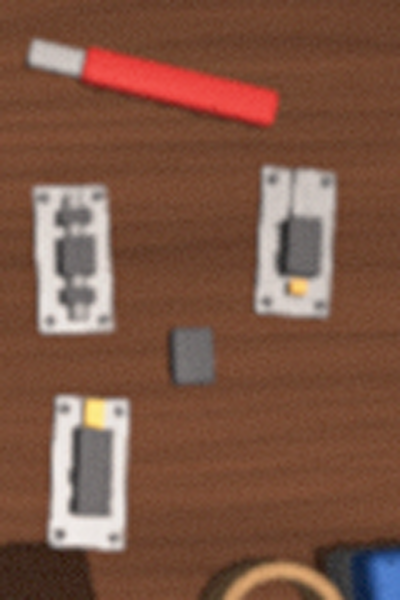

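View pics/c_left.png

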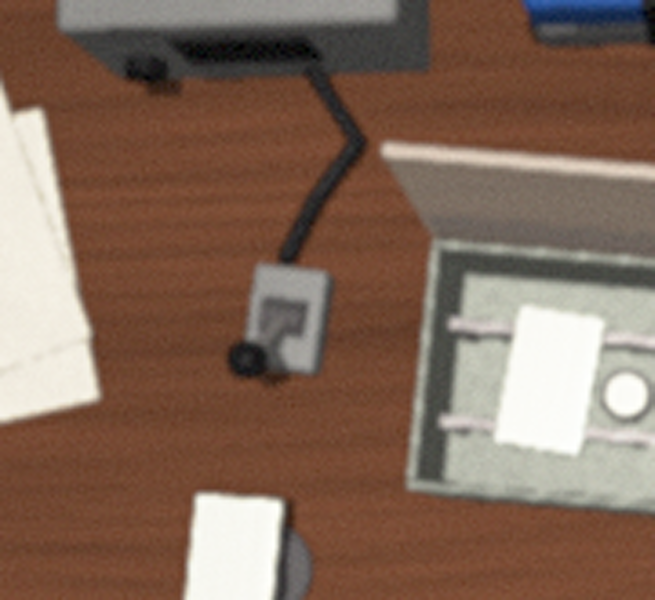

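View pics/c_tubs.png

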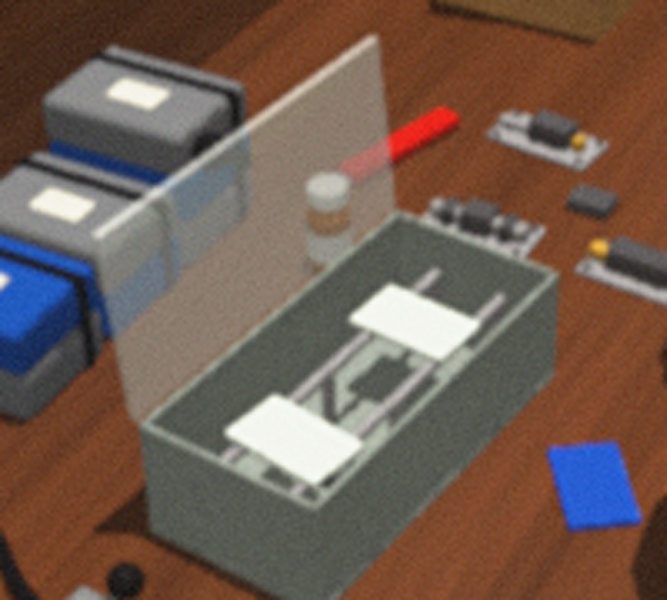

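View pics/c_lefts.png

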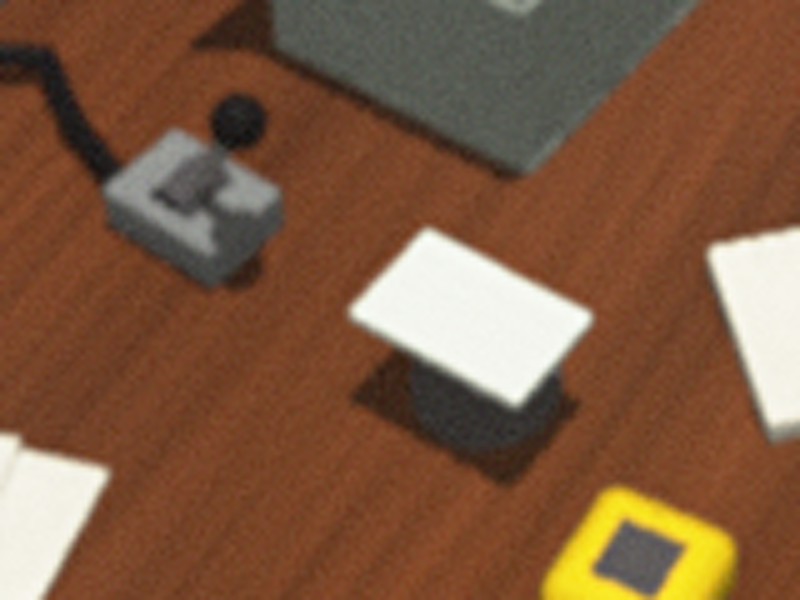

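```bash
cat > seg.py <<'E'
from h import *
def rect(n,im,box,z,kind="white",thr=150,amin=80):
    """bright/low-saturation blobs in a pixel box -> world rect at height z; list of (center,long-axis yaw deg,L,W)"""
    x0,y0,x1,y1=box
    hsv=cv2.cvtColor(np.ascontiguousarray(im[y0:y1,x0:x1]),cv2.COLOR_RGB2HSV)
    hsv=cv2.resize(hsv,None,fx=4,fy=4,interpolation=cv2.INTER_CUBIC)
    m=((hsv[:,:,2]>thr)&(hsv[:,:,1]<70)).astype(np.uint8)
    if kind=="latch": m=cv2.morphologyEx(m,cv2.MORPH_CLOSE,np.ones((41,41),np.uint8))
    m=cv2.morphologyEx(m,cv2.MORPH_OPEN,np.ones((9,9),np.uint8))
    out=[]
    for c in cv2.findContours(m,cv2.RETR_EXTERNAL,cv2.CHAIN_APPROX_NONE)[0]:
        if cv2.contourArea(c)<amin*16: continue
        p=(c[:,0,:]+.5)/4-.5+[x0,y0]
        w=np.array([onz(n,u,v,z)[:2] for u,v in p])
        (cx,cy),(a,b),ang=cv2.minAreaRect((w*1000).astype(np.float32))
        if a<b: a,b,ang=b,a,ang+90
        out.append((cx/1000,cy/1000,(ang+90)%180-90,a,b,p.mean(0).round(1).tolist()))
    return out
E
python3 - <<'E'
from seg import *
im=cv2.imread("pics/top0.png")[:,:,::-1]; s=cv2.imread("pics/side0.png")[:,:,::-1]
pr=lambda t,L:[print(t,np.round(r[:5],4),r[5]) for r in L]
pr("latch",rect("top",im,(405,180,510,300),.005,"latch",130))
pr("plates",rect("top",im,(240,200,350,255),.076,thr=215))
pr("pa",rect("top",im,(155,250,200,300),.056,thr=190))
pr("platesS",rect("side",s,(220,230,340,300),.076,thr=215))
pr("paS",rect("side",s,(235,340,290,385),.056,thr=190))
# rim outer corners z=.108 (top crop scale 4.444, offs 205,145)
sc=800/180
C=[(205+u/sc,145+v/sc) for u,v in[(110,183),(735,238),(712,543),(77,485)]]
P=np.array([onz("top",u,v,.108) for u,v in C]); print(P.round(4), np.linalg.norm(P[0]-P[1]),np.linalg.norm(P[1]-P[2]),P.mean(0))
R=[(205+u/sc,145+v/sc) for u,v in[(128,285),(703,333),(693,454),(116,404)]]
Q=np.array([onz("top",u,v,.07) for u,v in R]); print(Q.round(4),Q.mean(0))
print(tri((205+417/sc,145+43/sc),(0,0))[0] if 0 else "")
print("disk",onz("top",205+343/sc,145+372/sc,.02))
sl=655/180
print("switch tip",tri((110+248/sl,120+358/sl),(170+238/5,300+122/5)))
print("blk top", onz("top",110+290/sl,120+300/sl,.03))
print("lid",tri((205+45/sc,145+68/sc),(180+97/3.333,150+235/3.333)),tri((205+770/sc,145+130/sc),(180+377/3.333,150+38/3.333)))
E
```

```text
latch [  0.4158  -0.2394  -5.4389 126.7731  59.1737] [426.8, 273.4]
latch [  0.5826  -0.2299   0.8825 115.0216  69.6435] [420.3, 206.1]
latch [  0.5922  -0.4037  -6.566  117.402   57.8411] [488.4, 201.7]
plates [ 0.5319  0.1118 -1.5782 25.6059 25.5084] [281.7, 228.0]
plates [ 5.28500e-01 -5.50000e-03 -8.91370e+00  9.40786e+01  6.19723e+01] [331.2, 228.1]
plates [  0.5433   0.1617 -11.0376  93.1616  59.7134] [260.5, 224.0]Traceback (most recent call last):
  File "<stdin>", line 6, in <module>
  File "seg.py", line 14, in rect
    w=np.array([onz(n,u,v,z)[:2] for u,v in p])
                ~~~^^^^^^^^^
  File "h.py", line 8, in onz
    o,d=ray(n,u,v); return o+d*(z-o[2])/d[2]
        ~~~^^^^^^^
  File "h.py", line 6, in ray
    K,T=cal(n); d=T[:3,:3]@np.linalg.solve(K,[u,v,1.]); return T[:3,3],d
        ~~~^^^
  File "h.py", line 4, in cal
    c=arm.get_calibration(n); return np.array(c["intrinsics"]),np.array(c["cam_to_world"])
ValueError: time passes only in moves, steps and waits
```

```bash
python3 - <<'E'
from rig import arm
import pickle
pickle.dump({n:arm.get_calibration(n) for n in("top","side")},open("cal.pkl","wb"))
E
python3 - <<'E'
s=open("h.py").read()
s=s.replace("def cal(n):\n    c=arm.get_calibration(n);","import pickle\n_C=pickle.load(open('cal.pkl','rb'))\ndef cal(n):\n    c=_C[n];")
open("h.py","w").write(s)
s=open("seg.py").read()
s=s.replace('np.ones((41,41),np.uint8))','np.ones((25,25),np.uint8))')
s=s.replace("    out=[]\n","    cv2.imwrite(f'pics/mask_{n}.png',m*255); out=[]\n")
open("seg.py","w").write(s)
E
python3 - <<'E'
from seg import *
im=cv2.imread("pics/top0.png")[:,:,::-1]; s=cv2.imread("pics/side0.png")[:,:,::-1]
pr=lambda t,L:[print(t,np.round(r[:5],4),r[5]) for r in L]
pr("plates",rect("top",im,(240,200,350,255),.076,thr=228))
pr("pa",rect("top",im,(155,250,200,300),.056,thr=200))
pr("platesS",rect("side",s,(220,230,340,300),.076,thr=200))
pr("paS",rect("side",s,(235,340,290,385),.056,thr=200))
pr("latchS",rect("side",s,(300,175,392,248),.005,"latch",130))
pr("latch",rect("top",im,(405,180,510,300),.005,"latch",130))
sc=800/180
C=[(205+u/sc,145+v/sc) for u,v in[(110,183),(735,238),(712,543),(77,485)]]
P=np.array([onz("top",u,v,.108) for u,v in C]); print(P.round(4), np.linalg.norm(P[0]-P[1]),np.linalg.norm(P[1]-P[2]),P.mean(0))
R=[(205+u/sc,145+v/sc) for u,v in[(128,285),(703,333),(693,454),(116,404)]]
Q=np.array([onz("top",u,v,.07) for u,v in R]); print(Q.round(4),Q.mean(0))
print("disk",onz("top",205+343/sc,145+372/sc,.02))
sl=655/180
print("switch tip",tri((110+248/sl,120+358/sl),(170+238/5,300+122/5)))
print("blk top", onz("top",110+290/sl,120+300/sl,.03))
print("lid",tri((205+45/sc,145+68/sc),(180+97/3.333,150+235/3.333)),tri((205+770/sc,145+130/sc),(180+377/3.333,150+38/3.333)))
E
```

```text
plates [ 0.5319  0.1118 -1.5796 24.4148 24.3268] [281.8, 228.0]
plates [ 5.28500e-01 -4.90000e-03 -8.19980e+00  9.17052e+01  5.83071e+01] [331.1, 228.1]
plates [  0.543    0.1616 -11.5531  91.4661  57.0339] [260.5, 224.1]
pa [ 0.4279  0.3748 -5.5147 91.2412 57.3084] [173.4, 275.2]
platesS [  0.5404   0.1601 -11.7067  91.7341  60.6054] [268.0, 281.1]
platesS [ 5.26400e-01 -5.70000e-03 -7.19850e+00  9.22675e+01  6.08915e+01] [304.4, 246.1]
paS [ 0.4262  0.3747 -6.0894 91.4955 57.5548] [263.8, 362.6]
latchS [  0.5462  -0.1354  27.3563 112.3054  80.9891] [316.6, 241.9]
latchS [  0.4214  -0.225   17.5254 104.6677  57.2521] [371.9, 234.5]
latchS [  0.5278  -0.2276 -23.4227 110.3114  69.1736] [334.8, 224.3]
latchS [  0.6231  -0.2352 -63.4234  60.8558  40.4759] [311.9, 214.8]
latchS [  0.5908  -0.4045  -7.2739 118.6514  58.0843] [343.7, 192.3]
latch [  0.4216  -0.24    -5.4389 115.1303  59.1737] [426.5, 270.9]
latch [  0.5824  -0.2355  -0.6786 114.1902  59.1634] [421.5, 207.4]
latch [  0.5922  -0.4037  -6.566  117.402   57.8411] [488.4, 201.7]
[[ 0.6293  0.2281  0.108 ]
 [ 0.5911 -0.0971  0.108 ]
 [ 0.433  -0.0796  0.108 ]
 [ 0.4718  0.2469  0.108 ]] 0.3274884745208409 0.15910702898712287 [0.53128862 0.07455287 0.108     ]
[[ 0.5811  0.226   0.07  ]
 [ 0.5465 -0.082   0.07  ]
 [ 0.4817 -0.0744  0.07  ]
 [ 0.517   0.2332  0.07  ]] [0.53158523 0.07569571 0.07      ]
disk [0.53641879 0.11527685 0.02      ]
switch tip (array([0.55852695, 0.35269774, 0.090451  ]), [0.0012486107473183563, 0.0012486107473184697])
blk top [0.60697859 0.34207862 0.03      ]
lid (array([0.64898766, 0.2267909 , 0.26694851]), [0.0020745175468836383, 0.002074517546883755]) (array([ 0.61096851, -0.09998976,  0.26507422]), [0.0027829552635744615, 0.002782955263574493])
```

View pics/mask_top.png

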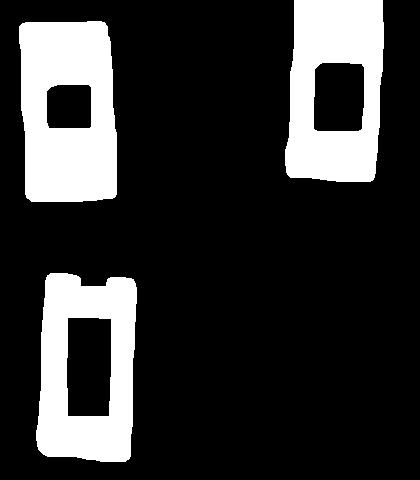

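```bash
cat >> h.py <<'E'
def R_(yaw): 
    # choose of the two equivalent yaws the one with joint 6 nearer the middle
    return yaw
def best(p,yaw):
    o=[]
    for y in(yaw,yaw+180):
        q=arm.solve_ik(p,down(y))
        if q is not None: o.append((abs(q[5]),y))
    return down(min(o)[1]) if o else None
def st(t=""): print(t,"t",round(arm.current_t(),1),"p",np.round(arm.current_ee_pos(),4),"w",round(arm.current_width(),4),"F",np.round(arm.current_force(),1))
E
python3 - <<'E'
from h import *
p=arm.current_ee_pos()
arm.move_l([p[0],p[1],.33],feed=.3)
arm.move_to([.37,-.1,.33],best([.37,-.1,.33],80)); st()
im=snap("top","top1")
E
```

```text
t 2.6 p [ 0.3702 -0.1005  0.3299] w 0.0913 F [ 0.2  0.5 -1.1]
```

View pics/top1.png

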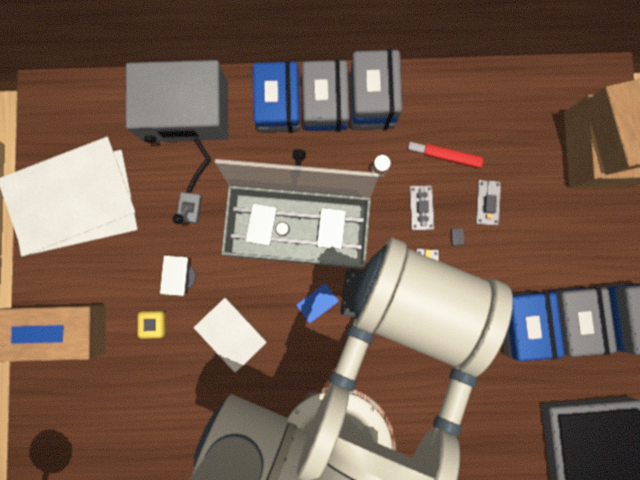

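Candidates for the used plates: the white plates on the rails at top px (260,224) and (331,228) are the ones I want. The rest I leave out: the white plate on the pillar (174,275) is plate_a, the blue plate (318,303) is a look-alike, the notebook is at (230,335) and the papers at (70,195). There are three latches: barrel (422,207), tongue (489,202) and box (427,271). The dark tin (457,236) is not one. The crops above confirm these choices.

```bash
cat >> h.py <<'E'
def up(z,feed=.25):
    p=arm.current_ee_pos(); arm.move_l([p[0],p[1],z],feed=feed)
PA=np.array([.4270,.3748]); PAY=-5.8
TZ=.22
def pickplate(xy,yaw):
    R=best([*xy,TZ],yaw+90); arm.move_to([*xy,TZ],R); arm.move_l([*xy,.10],feed=.2); arm.move_l([*xy,.0705],feed=.06)
    st("at"); arm.grip(.03); st("grip"); up(TZ); st("up")
E
python3 - <<'E'
from h import *
print(np.round(arm.current_joint_positions(),1))
p=[.5418,.161]; pickplate(p,-11.6); print(np.round(arm.current_joint_positions(),1))
im=snap("top","t2"); s=snap("side","s2"); crop(s,180,130,380,330,"s2c")
E
```

```text
[-24.1   1.4  96.6  -0.   81.9  75.9]
at t 6.3 p [0.5418 0.161  0.0704] w 0.0913 F [0.4 1.3 0.3]
grip t 6.9 p [0.5419 0.161  0.0706] w 0.0555 F [0.6 0.2 2.1]
up t 7.7 p [0.5412 0.1608 0.2188] w 0.0556 F [-0.5 -0.4 -1.5]
[ 10.5  23.2  85.3  -0.   71.6 -67.9]
```

View pics/s2.png

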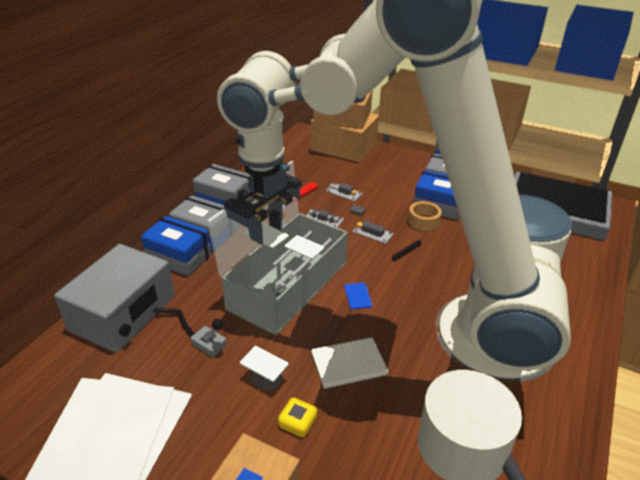

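```bash
cat >> h.py <<'E'
def placeplate(z):
    p=[*PA,TZ]; R=best(p,PAY+90); arm.move_to(p,R); arm.move_l([*PA,z+.03],feed=.2); arm.move_l([*PA,z],feed=.04)
    arm.sleep(.2); st("pl"); arm.grip(.08); st("rel"); up(TZ,.2)
E
python3 - <<'E'
from seg import *
placeplate(.0572)
arm.move_to([.42,.0,.3],best([.42,.0,.3],84))
pr=lambda t,L:[print(t,np.round(r[:5],4),r[5]) for r in L]
im=snap("top","t3"); s=snap("side","s3"); crop(s,170,300,330,420,"s3c"); crop(im,140,240,220,300,"t3c")
pr("pa",rect("top",im,(155,250,200,300),.062,thr=200)); pr("paS",rect("side",s,(235,340,290,385),.062,thr=200))
E
```

```text
pl t 10.7 p [0.427  0.3748 0.0573] w 0.0554 F [-0.   0.1 -0.7]
rel t 11.2 p [0.427  0.3748 0.0572] w 0.0799 F [ 0.1 -0.6 -0.1]
pa [ 0.4278  0.3743 -5.6478 91.6494 57.4606] [172.9, 275.3]
paS [ 0.4257  0.3746 -5.6625 92.0412 58.6934] [263.8, 360.7]
```

View pics/s3c.png

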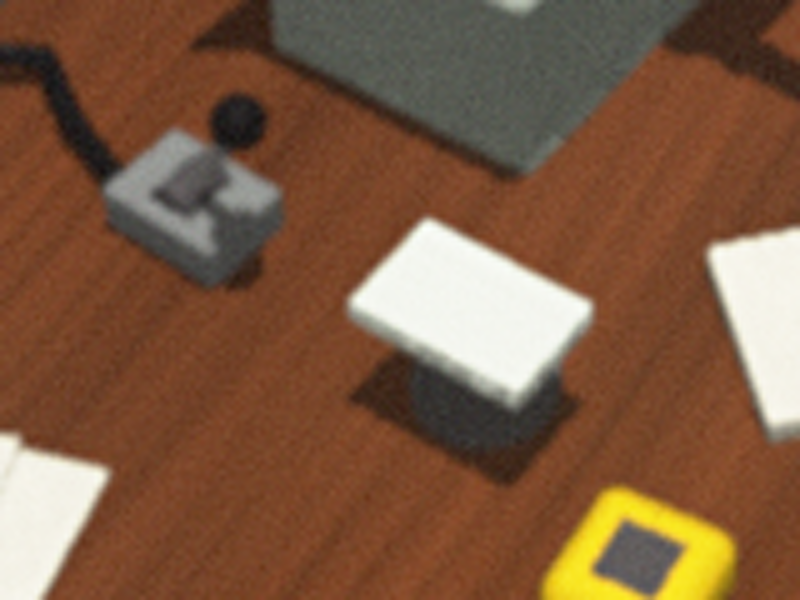

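View pics/t3.png

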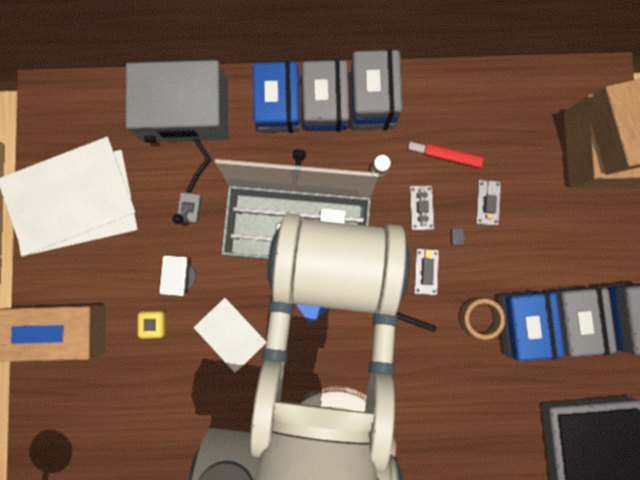

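Plate_b sits squarely on plate_a (side px 264,361). Plate_c is next.

```bash
python3 - <<'E'
from seg import *
pickplate([.5275,-.0053],-8)
placeplate(.0633)
arm.move_to([.42,.0,.3],best([.42,.0,.3],84))
pr=lambda t,L:[print(t,np.round(r[:5],4),r[5]) for r in L]
im=snap("top","t4"); s=snap("side","s4"); crop(s,170,230,350,420,"s4c")
pr("pa",rect("top",im,(155,250,200,300),.068,thr=200)); pr("paS",rect("side",s,(235,340,290,385),.068,thr=200))
pr("latch",rect("top",im,(405,180,510,300),.005,"latch",130))
E
```

```text
at t 18.5 p [ 0.5275 -0.0053  0.0704] w 0.0801 F [ 0.5 -0.6  0.9]
grip t 19.0 p [ 0.5276 -0.0053  0.0707] w 0.0557 F [-0.2 -0.2  4. ]
up t 19.8 p [ 0.527  -0.0052  0.2188] w 0.0554 F [-0.9  0.2 -1.1]
pl t 23.1 p [0.4271 0.3748 0.0634] w 0.0555 F [ 0.7 -0.3 -0.1]
rel t 23.7 p [0.427  0.3748 0.0633] w 0.0797 F [-0.   0.9  0. ]
pa [ 0.4276  0.3742 -5.6881 91.5311 57.5247] [172.2, 275.3]
paS [ 0.4256  0.3743 -5.6565 92.1043 57.78  ] [263.8, 358.9]
latch [ 0.3999 -0.2486 -4.7006 98.9187 59.4534] [430.3, 280.2]
latch [  0.5825  -0.2353   0.2582 114.7796  58.5855] [421.5, 207.4]
latch [  0.5921  -0.4037  -6.5212 117.4921  57.7815] [488.4, 201.8]
```

View pics/s4c.png

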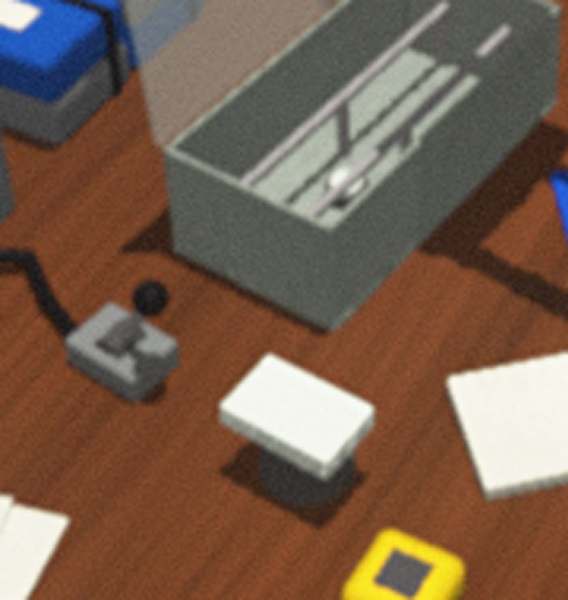

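View pics/t4.png

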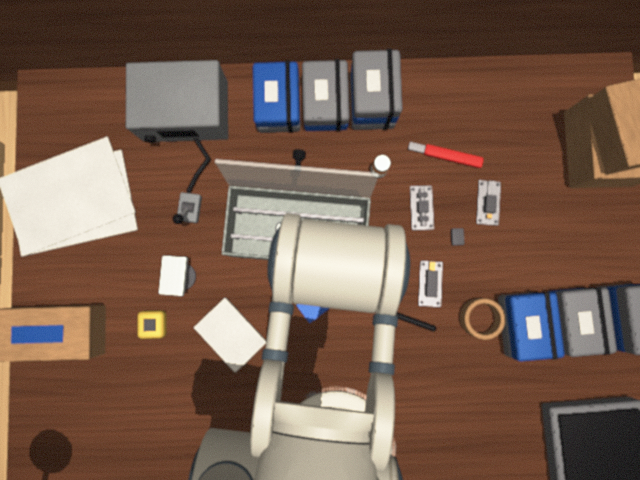

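```bash
cat >> h.py <<'E'
MID=np.array([.5308,.0752]); TY=-6.5
def slot(y):
    a=np.radians(TY); return MID+y*np.array([-np.sin(a),np.cos(a)])
def picklatch(xy,yaw,dx=0.):
    a=np.radians(yaw); g=np.array(xy)+dx*np.array([np.cos(a),np.sin(a)])
    R=best([*g,TZ],yaw+90); arm.move_to([*g,TZ],R); arm.grip(.055); arm.move_l([*g,.04],feed=.25); arm.move_l([*g,.009],feed=.06)
    st("at"); arm.grip(.015); st("grip"); up(TZ); st("up")
def placelatch(y,dx=0.,flip=False):
    a=np.radians(TY); g=slot(y)+dx*np.array([np.cos(a),np.sin(a)])
    p=[*g,TZ]; R=best(p,TY+90); arm.move_to(p,R); arm.move_l([*g,.11],feed=.2); arm.move_l([*g,.0797],feed=.04)
    arm.sleep(.2); st("pl"); arm.grip(.045); st("rel"); up(TZ,.2)
E
python3 - <<'E'
from seg import *
im=snap("top","t5"); crop(im,400,240,480,340,"t5c")
for r in rect("top",im,(405,245,460,315),.005,"latch",130): print(r)
x,y=onz("top",382,163,.085)[:2]; print("reagent",x,y)
E
```

```text
(0.39159417724609374, -0.24811611938476563, -5.025871276855469, 114.96427917480469, 59.17242431640625, [430.2, 283.2])
reagent 0.6795186686805297 -0.13010436931750685
```

View pics/t5c.png

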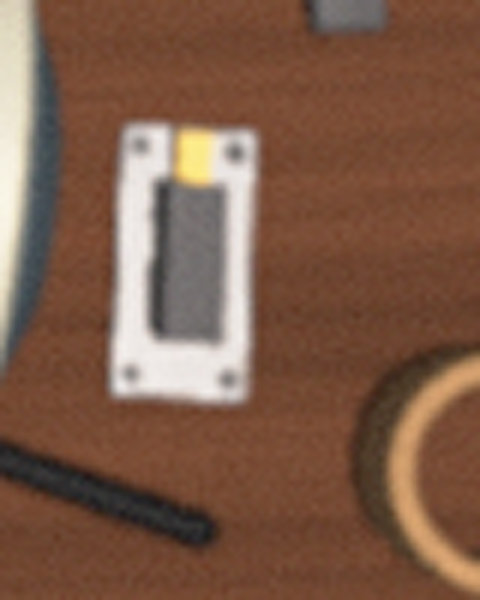

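View pics/mask_top.png

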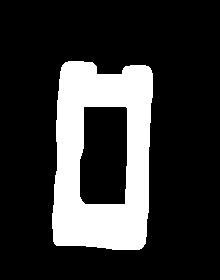

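```bash
python3 - <<'E'
from seg import *
picklatch([.3908,-.2481],-5.0)
print(arm.current_tool_rot()[:,1].round(2)); placelatch(.09); print(arm.current_tool_rot()[:,1].round(2))
arm.move_to([.38,-.0,.3],best([.38,-.0,.3],84))
im=snap("top","t6"); s=snap("side","s6"); crop(s,200,150,360,330,"s6c"); crop(im,205,180,345,285,"t6c")
for r in rect("top",im,(405,170,510,245),.005,"latch",130): print(r)
E
```

```text
at t 30.0 p [ 0.3907 -0.248   0.0089] w 0.055 F [ 0.1 -0.6  0.6]
grip t 30.6 p [ 0.3909 -0.2481  0.0091] w 0.026 F [-0.7  0.6  5.1]
up t 31.6 p [ 0.3903 -0.2477  0.219 ] w 0.0258 F [-0.6 -0.3 -1.5]
[-0.09 -1.   -0.  ]
pl t 35.4 p [0.541  0.1647 0.0797] w 0.0258 F [ 0.1  0.6 -1.6]
rel t 35.9 p [0.541  0.1646 0.0797] w 0.0453 F [ 0.3 -0.9 -0.5]
[ 0.11  0.99 -0.  ]
(0.5825277099609375, -0.23531106567382812, 0.22572630643844604, 114.72161865234375, 58.598121643066406, [421.5, 207.4])
(0.5909005126953125, -0.4036013793945312, -6.612213134765625, 114.76960754394531, 57.82572555541992, [488.2, 202.3])
```

View pics/t6.png

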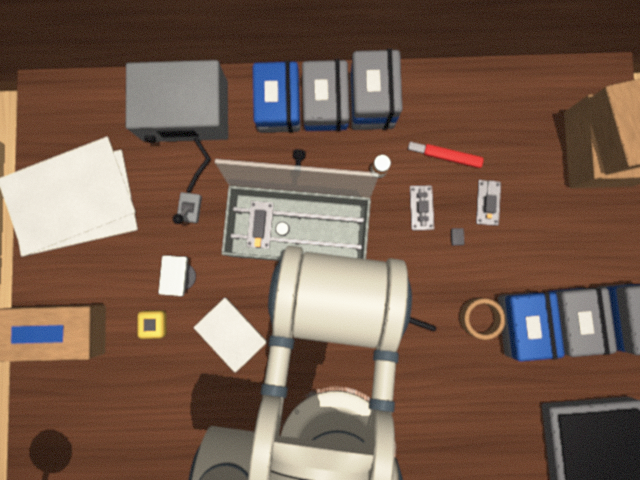

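View pics/s6c.png

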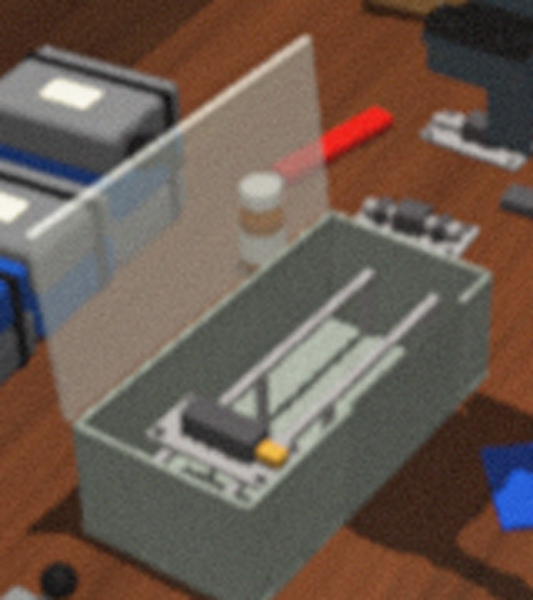

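```bash
python3 - <<'E'
from seg import *
picklatch([.582,-.2353],0.4)
placelatch(.0)
arm.move_to([.38,-.0,.3],best([.38,-.0,.3],84))
im=snap("top","t7"); s=snap("side","s7"); crop(s,200,150,360,330,"s7c"); crop(im,400,160,520,250,"t7c")
for r in rect("top",im,(405,170,510,245),.005,"latch",130): print(r)
for r in rect("side",s,(324,175,372,208),.005,"latch",130): print(r)
E
```

```text
at t 42.4 p [ 0.582  -0.2353  0.0089] w 0.0548 F [-1.  -0.7  0. ]
grip t 43.0 p [ 0.5821 -0.2354  0.0092] w 0.0258 F [-0.3 -0.6  2.8]
up t 44.0 p [ 0.5814 -0.235   0.2186] w 0.0263 F [-0.4  0.7 -0.9]
pl t 48.0 p [0.5309 0.0752 0.0799] w 0.0148 F [-0.5 -0.2  0.5]
rel t 48.7 p [0.5308 0.0752 0.0797] w 0.0448 F [-0.1  0.5 -0.1]
(0.5126927490234375, -0.20572592163085937, -2.4183807373046875, 46.30173873901367, 31.885671615600586, [410.6, 235.9])
(0.5907811279296875, -0.4036293029785156, -6.313179016113281, 114.8882827758789, 57.524505615234375, [488.2, 202.2])
(0.5939942626953125, -0.39501019287109373, -24.639617919921875, 122.95262145996094, 52.77368927001953, [341.2, 192.4])
```

View pics/t7.png

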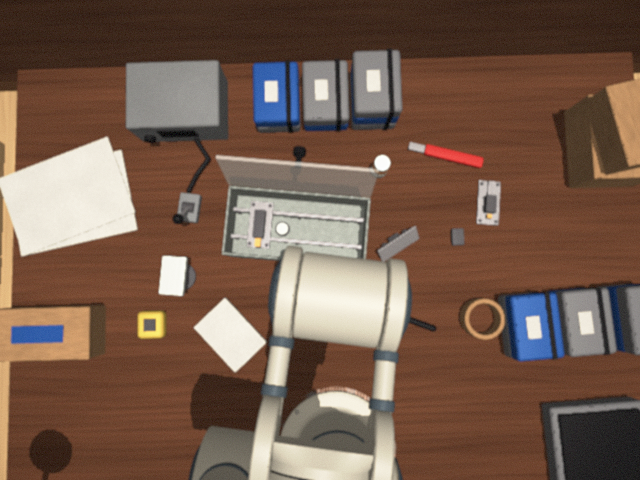

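View pics/s7c.png

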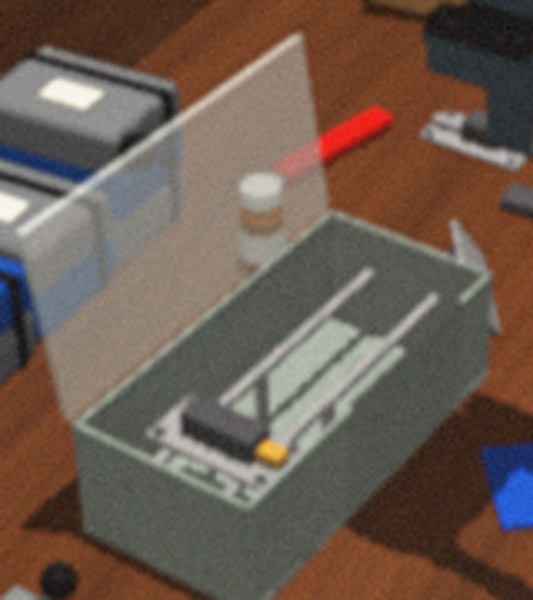

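View pics/t7c.png

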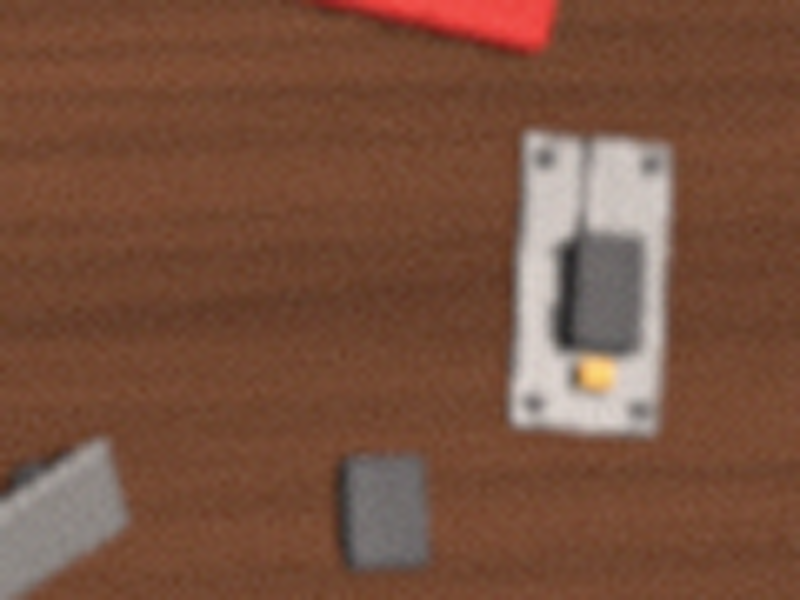

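```bash
python3 - <<'E'
from seg import *
arm.move_to([.32,.25,.3],best([.32,.25,.3],110)); st()
im=snap("top","t8"); s=snap("side","s8"); crop(s,290,180,410,270,"s8c"); crop(im,350,200,450,275,"t8c")
E
```

```text
t 54.8 p [0.3201 0.2499 0.3   ] w 0.045 F [-0.4 -0.8 -0.2]
```

View pics/t8c.png

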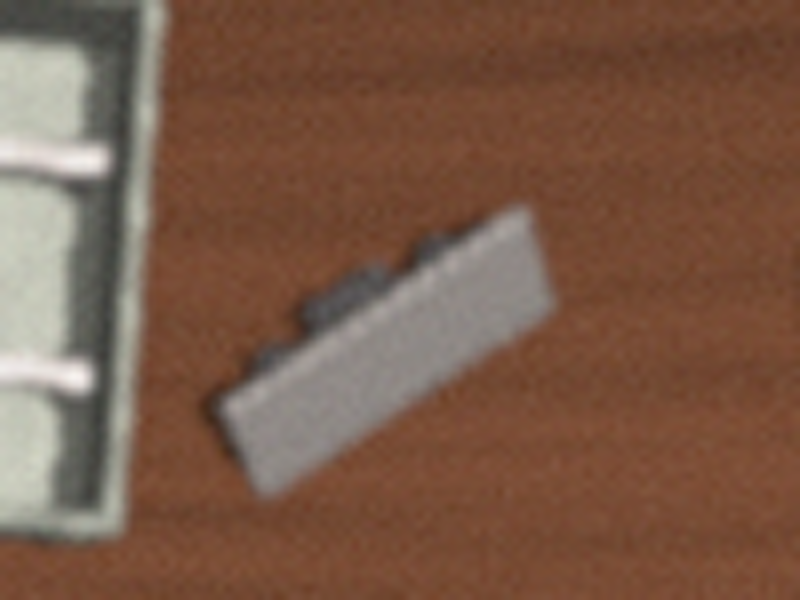

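View pics/s8c.png

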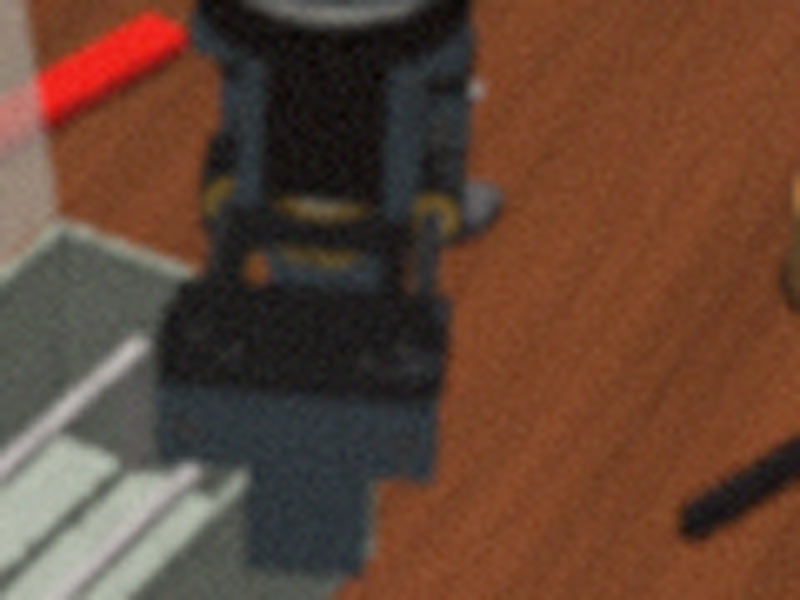

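```bash
python3 - <<'E'
from seg import *
f=lambda u,v,z:onz("top",350+u/8-.25,200+v/8-.25,z)
A,B=f(230,408,.048),f(524,205,.048);C,D=f(265,495,.002),f(555,300,.002)
for p in(A,B,C,D):print(p.round(4))
print(np.linalg.norm(A-B),np.linalg.norm(C-D)); d=(B-A)/np.linalg.norm(B-A);print("line yaw",np.degrees(np.arctan2(d[1],d[0])))
e=(D-C);print(np.degrees(np.arctan2(e[1],e[0])))
m=(A+B)/2; n=(C+D)/2-m; print(m,n, "horiz width",np.linalg.norm(n[:2]),"height",.048,"expect",54*np.cos(np.radians(57.5)))
n=n[:2]/np.linalg.norm(n[:2]); print(n, np.degrees(np.arctan2(n[1],n[0])))
E
```

```text
[ 0.4734 -0.1181  0.048 ]
[ 0.5325 -0.2093  0.048 ]
[ 0.4488 -0.1332  0.002 ]
[ 0.5074 -0.2264  0.002 ]
0.10864956399444942 0.11005461498317265
line yaw -57.06300063088982
-57.8221344595182
[ 0.50295342 -0.16374197  0.048     ] [-0.02489212 -0.0160697  -0.046     ] horiz width 0.029628588151709326 height 0.048 expect 29.01417885072849
[-0.84013871 -0.5423716 ] -147.1547699213435
```

```bash
python3 - <<'E'
from h import *
a=np.radians(-147.4); n=np.array([np.cos(a),np.sin(a)])
g=np.array([.503,-.1637])+.004*n
# plan: tilted set-down check
th=np.radians(40); z=-np.r_[np.sin(th)*n,np.cos(th)]
for s in(1,-1):
    y=s*np.r_[np.cos(th)*n,-np.sin(th)]; x=np.cross(y,z); 
    q=arm.solve_ik([.50,-.30,.035],np.c_[x,y,z]); print(s,None if q is None else np.round(q,1))
for yw in(-147.4,32.6): 
    q=arm.solve_ik([*g,.0405],down(yw)); print(yw,None if q is None else np.round(q,1))
E
```

```text
1 [-60.3  43.2 103.7  55.2  51.4  44.2]
-1 [ -60.3   43.2  103.7   55.2   51.4 -135.8]
-147.4 [-24.9  34.3 101.   -0.   44.7 122.5]
32.6 [-24.9  34.3 101.   -0.   44.7 -57.5]
```

```bash
python3 - <<'E'
from h import *
a=np.radians(-147.4); n=np.array([np.cos(a),np.sin(a)])
g=np.array([.503,-.1637])+.004*n
arm.move_to([*g,.25],down(-147.4)); arm.grip(.05); arm.move_l([*g,.08],feed=.25); arm.move_l([*g,.0405],feed=.05); st("at")
arm.grip(.0); st("grip")
im=snap("top","t9"); s=snap("side","s9"); crop(s,270,150,430,270,"s9c")
E
```

```text
at t 60.1 p [ 0.4997 -0.1659  0.0407] w 0.0503 F [-0.3  1.1  0.7]
grip t 60.8 p [ 0.4996 -0.1659  0.0405] w 0.0073 F [-0.5 -0.2  3.2]
```

View pics/s9c.png

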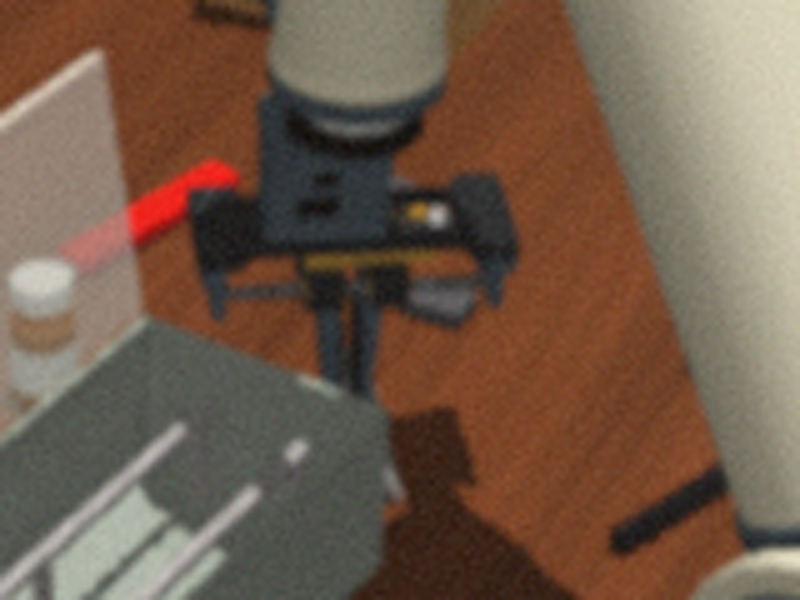

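```bash
python3 - <<'E'
from h import *
a=np.radians(-147.4); n=np.array([np.cos(a),np.sin(a)])
p=arm.current_ee_pos(); arm.move_l([p[0],p[1],.15],feed=.1); st("lift")
th=np.radians(40); z=-np.r_[np.sin(th)*n,np.cos(th)]; y=np.r_[np.cos(th)*n,-np.sin(th)]; R=np.c_[np.cross(y,z),y,z]
arm.move_l([.438,-.209,.12],R,feed=.12); st("tilted")
im=snap("top","t10"); s=snap("side","s10"); crop(s,290,130,450,250,"s10c")
E
```

```text
lift t 62.1 p [ 0.4992 -0.1657  0.1494] w 0.0043 F [ 0.1 -0.6 -1.4]
tilted t 63.6 p [ 0.4381 -0.2089  0.1201] w 0.0044 F [-0.2  0.2 -1.5]
```

View pics/s10c.png

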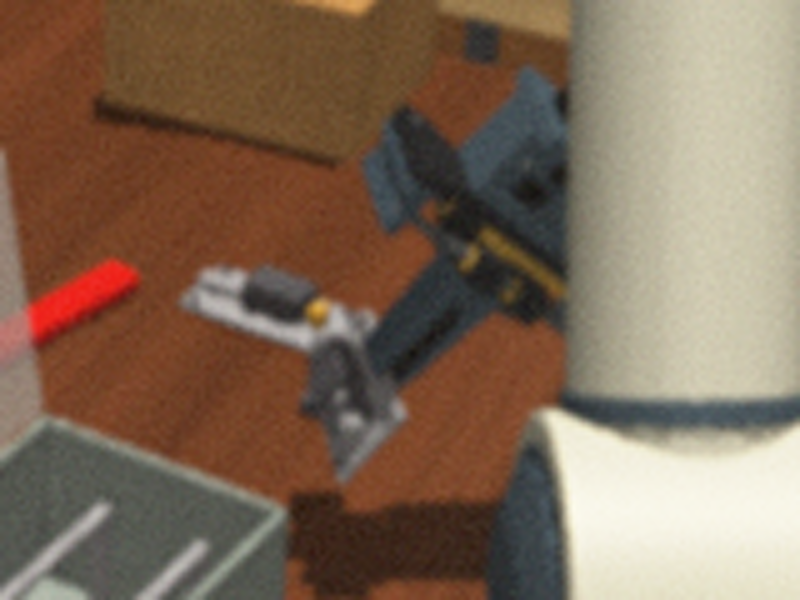

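View pics/t10.png

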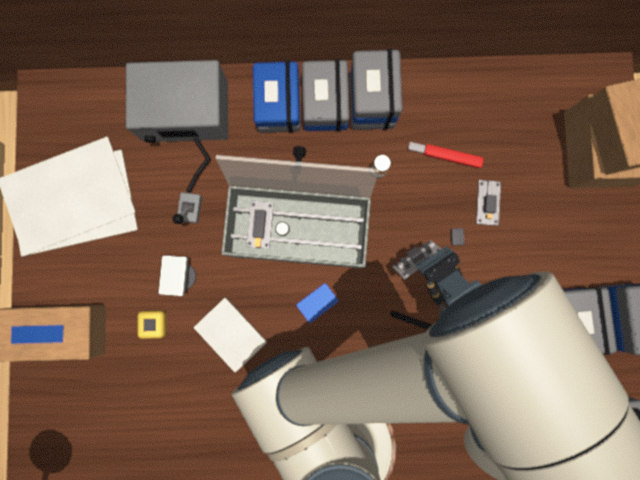

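```bash
python3 - <<'E'
from h import *
R=np.array(arm.current_tool_rot())
arm.move_l([.438,-.209,.06],feed=.15); arm.move_l([.438,-.209,.0355],feed=.04); st("low")
arm.grip(.03); st("rel")
p=np.array(arm.current_ee_pos()); p=p-R[:,2]*.12; arm.move_l(p,feed=.25)
arm.move_to([.34,.0,.33],best([.34,.0,.33],84)); st()
im=snap("top","t11"); crop(im,360,180,520,300,"t11c")
E
```

```text
low t 65.0 p [ 0.4381 -0.209   0.0353] w 0.0045 F [-0.3 -1.3  5.3]
rel t 65.6 p [ 0.438  -0.209   0.0355] w 0.0302 F [-0.8 -0.  -0.7]
 t 67.8 p [ 3.399e-01 -1.000e-04  3.292e-01] w 0.0302 F [-0.  -0.  -0.3]
```

View pics/t11c.png

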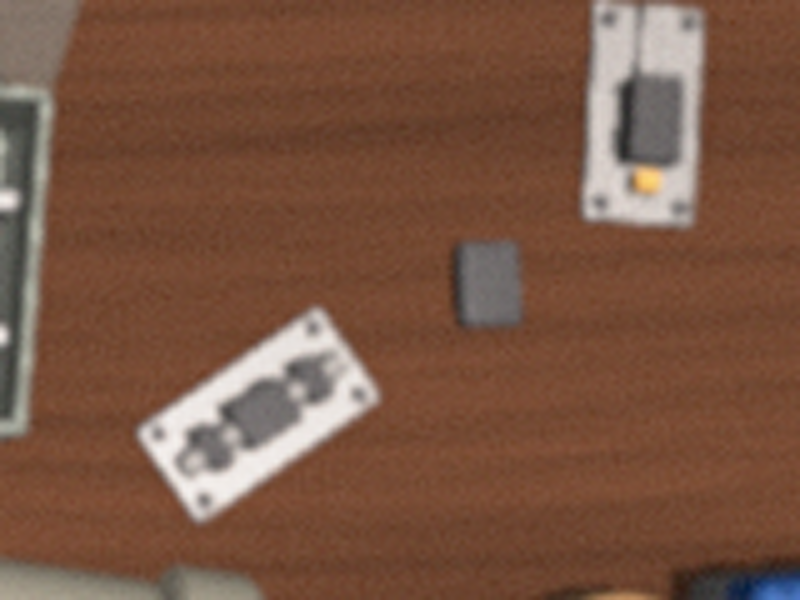

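```bash
sed -i 's/^TZ=.*/TZ=.31/' h.py; python3 - <<'E'
from seg import *
im=cv2.imread("pics/t11.png")[:,:,::-1]
r=rect("top",im,(375,235,445,290),.005,"latch",130)[0]; print(r)
if 105<r[3]<120 and 52<r[4]<64:
    picklatch(r[:2],r[2]); placelatch(.0)
    arm.move_to([.36,-.0,.31],best([.36,-.0,.31],84))
    im=snap("top","t12"); s=snap("side","s12"); crop(s,200,150,360,330,"s12c"); crop(im,205,145,385,280,"t12c")
    for r in rect("top",im,(405,170,510,245),.005,"latch",130): print(r)
E
```

```text
(0.44465213012695315, -0.20339390563964843, -57.511077880859375, 114.92926025390625, 58.99304962158203, [411.2, 262.6])
at t 72.7 p [ 0.4446 -0.2033  0.0088] w 0.0549 F [1.  0.1 0.7]
grip t 73.2 p [ 0.4447 -0.2034  0.0091] w 0.0259 F [-0.8  0.2  4. ]
up t 74.6 p [ 0.4442 -0.2031  0.3089] w 0.0256 F [ 0.2  0.9 -1.3]
pl t 78.0 p [0.5309 0.0752 0.0798] w 0.0258 F [-0.5  0.1 -1.7]
rel t 78.5 p [0.5308 0.0752 0.0797] w 0.0449 F [ 0.3 -0.7 -0.5]
(0.5908209838867188, -0.4035742492675781, -6.612213134765625, 114.93388366699219, 57.790138244628906, [488.2, 202.3])
```

View pics/t12c.png

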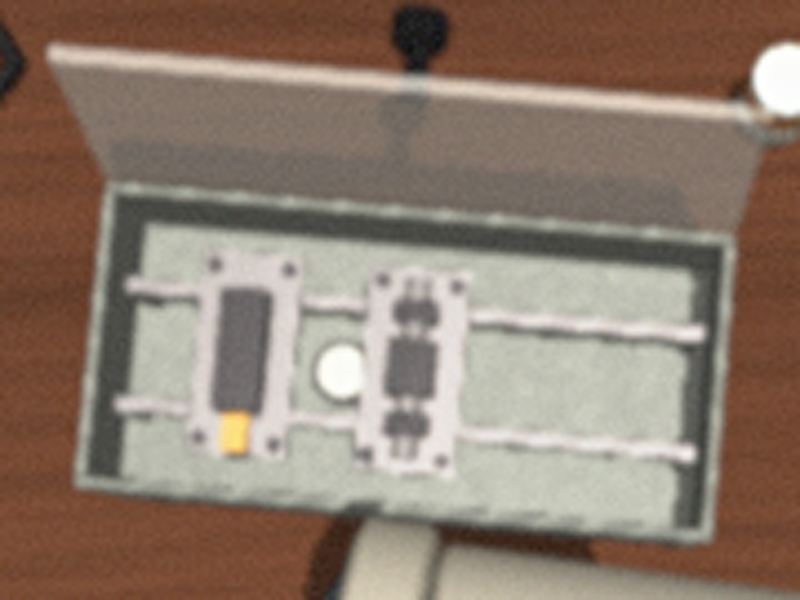

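View pics/s12c.png

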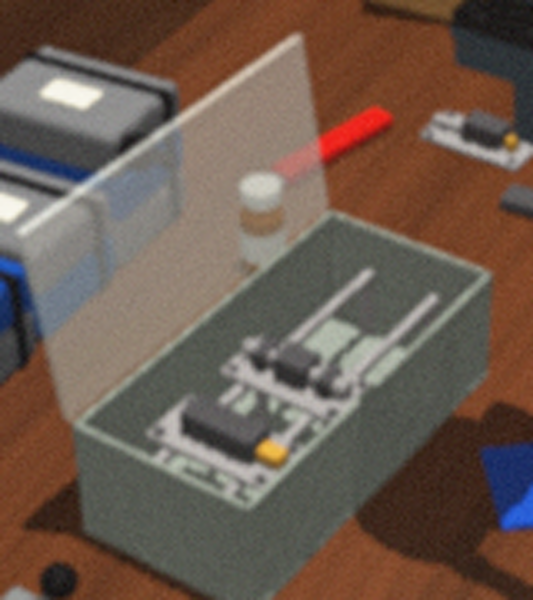

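```bash
python3 - <<'E'
from seg import *
picklatch([.590,-.4035],-6.6,-.006)
y0=np.array(arm.current_tool_rot())[:,1]
q=[.40,-.22,.31]; arm.move_to(q,best(q,60))
g=slot(-.09); R=best([*g,TZ],TY+90); flip=np.dot(R[:,1],y0)<0; dx=.006 if flip else -.006
print("flip",flip,w:=arm.current_width())
if w>.02:
    placelatch(-.09,dx)
    arm.move_to([.36,.2,.31],best([.36,.2,.31],84))
    im=snap("top","t13"); s=snap("side","s13"); crop(s,200,150,360,330,"s13c"); crop(im,205,145,385,280,"t13c")
E
```

```text
at t 86.4 p [ 0.5841 -0.4028  0.0089] w 0.0548 F [ 0.1  0.4 -0.4]
grip t 87.0 p [ 0.5841 -0.4029  0.0092] w 0.0256 F [-0.8  0.5  2.4]
up t 88.3 p [ 0.5837 -0.4025  0.3086] w 0.026 F [ 0.1  0.7 -1.8]
flip False 0.025459889712360573
pl t 92.5 p [ 0.5147 -0.0135  0.0798] w 0.026 F [-0.7 -0.4 -2. ]
rel t 93.0 p [ 0.5147 -0.0136  0.0797] w 0.0448 F [-0.1  0.1  0.6]
```

View pics/t13c.png

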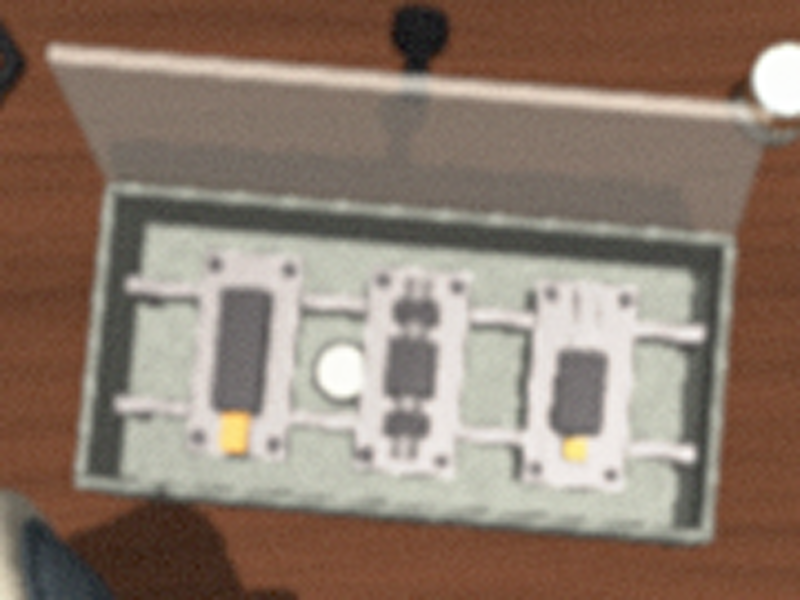

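View pics/s13.png

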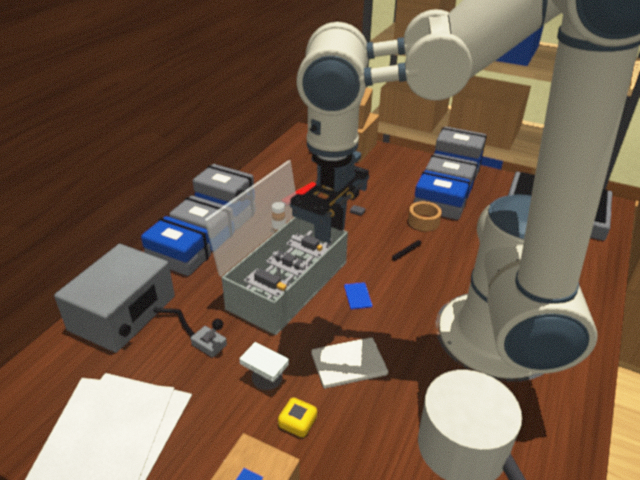

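View pics/t13.png

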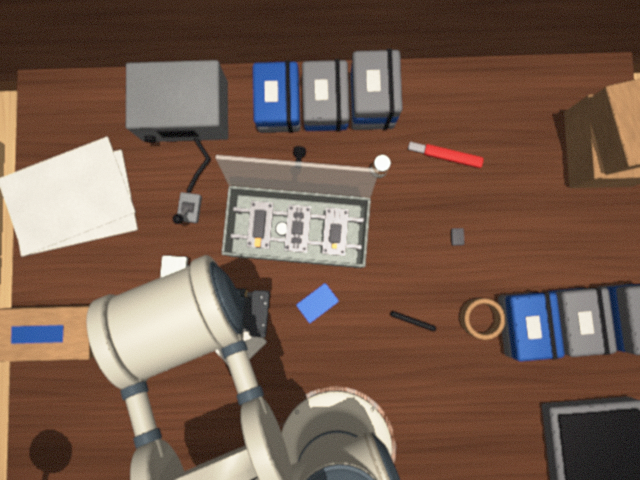

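```bash
python3 - <<'E'
from h import *
sc=800/180; ss=600/180
L=tri((205+52/sc,145+47/sc),(200+22/ss,150+232/ss)); Rr=tri((205+768/sc,145+105/sc),(200+300/ss,150+36/ss)); print(L,Rr)
a=np.radians(TY); ex=np.array([np.cos(a),np.sin(a)]);ey=np.array([-np.sin(a),np.cos(a)])
for p in(L[0],Rr[0]): print("tub",(p[:2]-MID)@ex,(p[:2]-MID)@ey,p[2], "phi",np.degrees(np.arctan2(p[2]-.112,-((p[:2]-MID)@ex-.08))))
k=onz("top",205+420/sc,145+30/sc,.24); print("knob tub",(k[:2]-MID)@ex,(k[:2]-MID)@ey)
for u,v,z in((250,128,.0),(300,128,.0),(277,95,.1)): print(onz("top",u,v,z))
for X,Z in((.16,.235),(.16,.34),(.09,.24),(-.05,.12)):
    p=[*(MID+X*ex+.075*ey),Z]; 
    for yw in(TY+90,TY-90):
        q=arm.solve_ik(p,down(yw)); print(X,Z,yw,None if q is None else np.round(q,1))
E
```

```text
(array([0.65879385, 0.22382634, 0.26454997]), [0.0025209177488821725, 0.0025209177488819783]) (array([ 0.62161138, -0.10001612,  0.26431725]), [0.003857939893406042, 0.003857939893406175])
tub 0.11034610734170323 0.1621602606478904 0.26454996949732984 phi 101.25073405874504
tub 0.11006266293213417 -0.16380966926771853 0.26431725311879767 phi 101.16489726121385
knob tub 0.14096076378654523 -0.00036545515734591455
[0.8010161  0.19426291 0.        ]
[0.79729403 0.06585908 0.        ]
[0.84745161 0.11482007 0.1       ]
0.16 0.235 83.5 [  5.9  34.6  61.8  -0.   83.6 -77.6]
0.16 0.235 -96.5 [  5.9  34.6  61.8  -0.   83.6 102.4]
0.16 0.34 83.5 [  5.9  31.6  51.7  -0.   96.7 -77.6]
0.16 0.34 -96.5 [  5.9  31.6  51.7  -0.   96.7 102.4]
0.09 0.24 83.5 [  7.2  28.6  72.2  -0.   79.2 -76.3]
0.09 0.24 -96.5 [  7.2  28.6  72.2  -0.   79.2 103.7]
-0.05 0.12 83.5 [ 10.9  26.4  99.   -0.   54.6 -72.6]
-0.05 0.12 -96.5 [ 10.9  26.4  99.   -0.   54.6 107.4]
```

```bash
cat > lid.py <<'E'
from h import *
a=np.radians(TY); ex=np.array([np.cos(a),np.sin(a)]);ey=np.array([-np.sin(a),np.cos(a)])
def P(X,Z,Y=.075): return [*(MID+X*ex+Y*ey),Z]
E
python3 - <<'E'
from lid import *
arm.move_to(P(.0,.36),down(TY+90)); arm.grip(0.)
arm.move_l(P(.165,.36),feed=.25); arm.move_l(P(.165,.238),feed=.2); st("behind")
r=.13;H=(.08,.108)
def K(ph,d=0):
    c,s=np.cos(ph),np.sin(ph); return P(H[0]-r*c+(.008+d)*s+.016, H[1]+r*s+(.008+d)*c)
for ph in range(90,-1,-15):
    arm.move_l(K(np.radians(ph),-.001),feed=.1); F=arm.current_force(); print(ph,np.round(F,1))
    if np.linalg.norm(F)>60: break
st(); im=snap("top","t14"); s=snap("side","s14")
E
```

```text
behind t 99.9 p [0.7035 0.1312 0.2397] w 0.0005 F [ 0.8 -0.2  0.6]
90 [0.4 0.6 0.7]
75 [-1.1 -0.3 -0. ]
60 [1.3 0.  0.6]
45 [ 0.1 -0.   0.5]
30 [-0.1  0.2 -0.1]
15 [0.8 0.3 0.3]
0 [-5.3 -1.7 24. ]
 t 103.7 p [0.5066 0.1536 0.1165] w 0.0007 F [-5.3 -1.7 24. ]
```

View pics/s14.png

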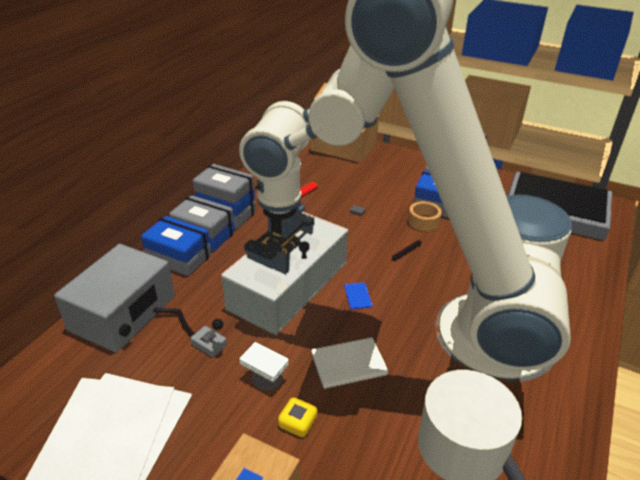

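```bash
python3 - <<'E'
from lid import *
up(.25)
d=np.array([np.cos(np.radians(-8)),np.sin(np.radians(-8))]); T=np.array([.5585,.3527]); R=down(82)
s=T-.05*d; arm.move_to([*s,.25],R); arm.move_l([*s,.066],feed=.2); st("pre")
for i in range(24):
    x=-.05+.005*(i+1)
    if x<-.03: continue
    p=T+x*d; arm.move_l([*p,.066],feed=.06); F=np.array(arm.current_force()); f=-F[:2]@d
    print(round(x,3),np.round(f,1),end="; ")
    if f>18 or x>.065: break
im=snap("top","t15"); s=snap("side","s15"); crop(s,150,230,350,380,"s15c"); crop(im,130,160,270,265,"t15c"); st()
E
```

```text
pre t 106.3 p [0.5097 0.3597 0.0671] w 0.0005 F [-0.8 -0.5 -0.6]
-0.025 0.3; -0.02 0.2; -0.015 -0.1; -0.01 0.4; -0.005 -0.2; 0.0 0.7; 0.005 0.3; 0.01 -0.0; 0.015 1.0; 0.02 -0.5; 0.025 0.7; 0.03 1.1; 0.035 -0.1; 0.04 0.0; 0.045 18.4;  t 110.5 p [0.6002 0.3469 0.0655] w 0.0005 F [-17.8   5.5   7.2]
```

View pics/s15c.png

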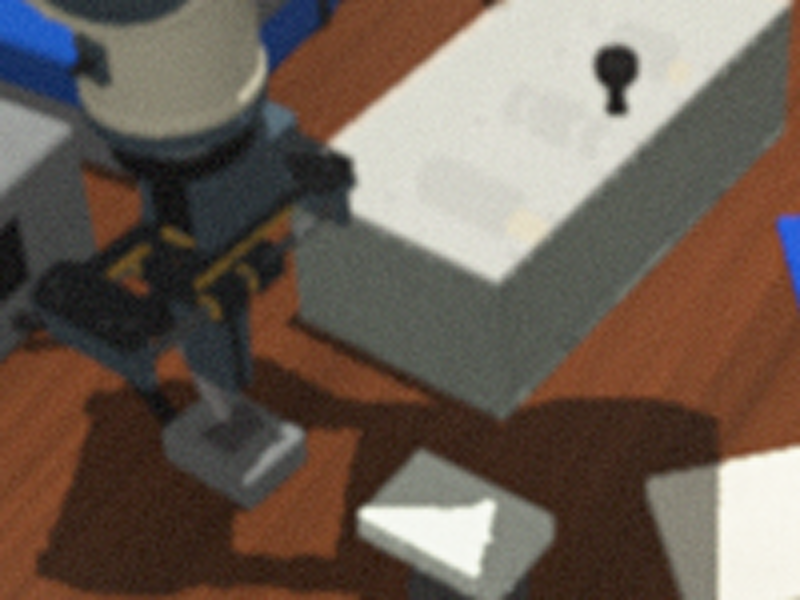

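View pics/t15c.png

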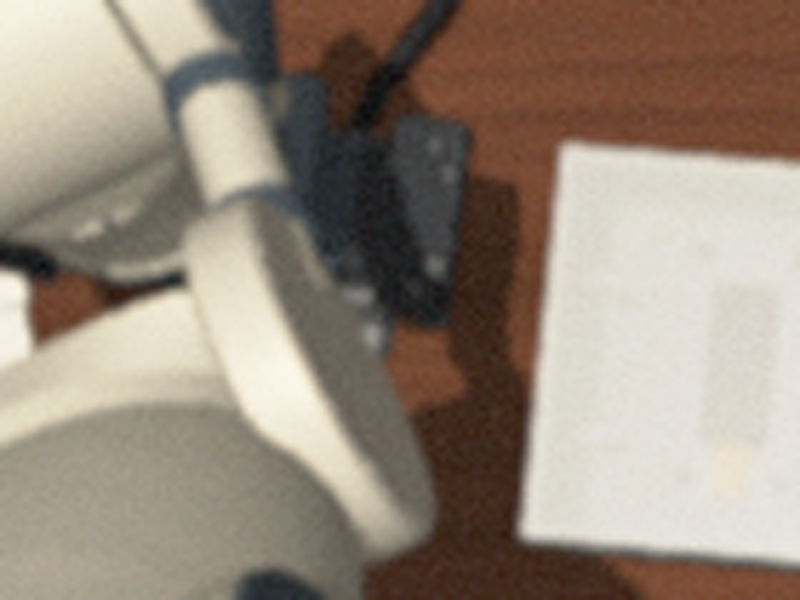

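```bash
python3 - <<'E'
from lid import *
d=np.array([np.cos(np.radians(-8)),np.sin(np.radians(-8))]); p=np.array(arm.current_ee_pos()); p[:2]-=.05*d; arm.move_l(p,feed=.15); up(.25)
arm.move_to([.36,-.15,.31],best([.36,-.15,.31],84)); arm.sleep(.5)
im=snap("top","t16"); s=snap("side","s16"); crop(s,150,200,350,400,"s16c"); crop(im,130,130,390,320,"t16c"); st()
E
```

```text
t 114.5 p [ 0.36 -0.15  0.31] w 0.0002 F [ 0.3  0.4 -0.3]
```

View pics/s16c.png

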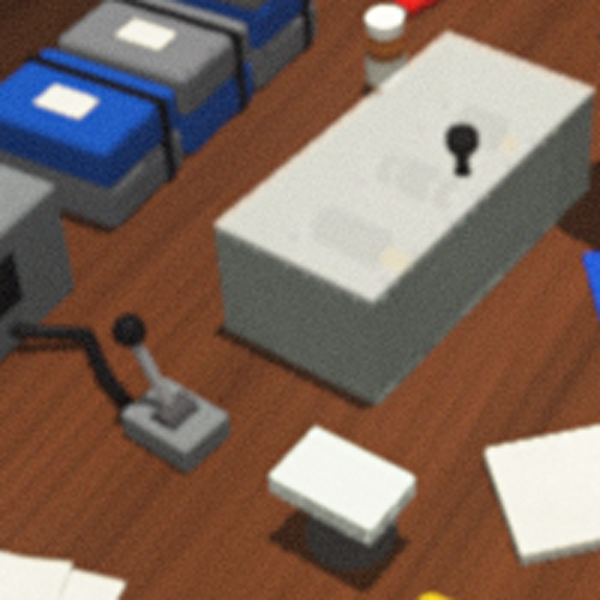

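View pics/t16c.png

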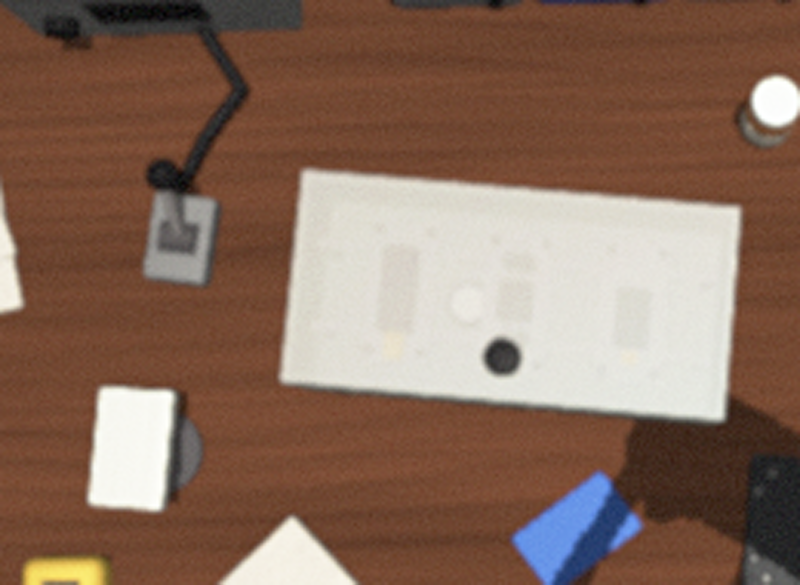

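View pics/t16.png

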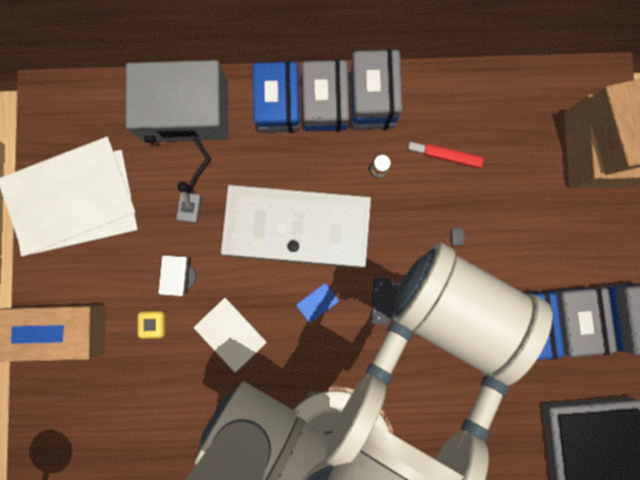

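```bash
python3 - <<'E'
from seg import *
t=tri((130+162/3.077,130+173/3.077),(150+129/3,200+329/3)); print("tip",t, "travel",np.linalg.norm(t[0]-[.5585,.3527,.0905]), "full=.0767")
im=cv2.imread("pics/t16.png")[:,:,::-1]; s=cv2.imread("pics/s16.png")[:,:,::-1]
for r in rect("top",im,(155,250,200,300),.068,thr=200)+rect("side",s,(235,340,290,385),.068,thr=200): print(np.round(r[:5],4))
for a,b in(((302,170),(216,228)),((740,207),(450,32)),((281,383),(372,300)),((723,420),(594,90))):
    print(tri((130+a[0]/3.077,130+a[1]/3.077),(150+b[0]/3,200+b[1]/3)))
E
```

```text
tip (array([0.63415512, 0.34128683, 0.09256225]), [0.0013902453025671584, 0.001390245302567236]) travel 0.07653894473770678 full=.0767
[ 0.4276  0.3741 -5.6401 91.5261 57.5128]
[ 0.4256  0.3743 -5.5987 92.0872 57.7592]
(array([0.62882862, 0.23014644, 0.11126443]), [0.0022810561824611565, 0.002281056182461488])
(array([ 0.59047198, -0.09794218,  0.11436199]), [0.00273075575642656, 0.0027307557564265005])
(array([0.47084793, 0.24793598, 0.11466286]), [0.0002731343498797868, 0.0002731343498797831])
(array([ 0.43330991, -0.07921746,  0.11242734]), [0.0011800483712517183, 0.0011800483712517049])
```

The lever tip has travelled 76.5 mm, and full travel is 76.7 mm. The lid is flat at about z = 0.113, and the stack is unchanged.

```bash
python3 -c "
from rig import arm
arm.sign_off(); print(arm.current_t())"
```

```text
the job is handed in; nothing more can be done
the job is handed in; nothing more can be done
```

I handed the job in at about 115 s with everything done. Both used plates are stacked on plate_a, and the three latches present (box, barrel, tongue) lie across the rails, 90 mm apart. After that I shut the lid and pushed the switch over. I saw no latch_round anywhere on the table.

**What went wrong on the way:**
- **Box latch:** it was knocked aside before I reached it, so I measured it again and picked it up from its new place.
- **Barrel latch:** it was knocked out of the grip on the first carry, probably on the lid's edge, and landed on its side outside the tub. The lid moved a little further open. I gripped the latch by its plate edge, tipped it upright on the table, picked it up again and placed it.

**Last checks:**
- **Stack:** the top plate is within about 1 mm and 0.3° of where I measured plate_a at the start.
- **Latches:** they looked square to the rails and centred on them just before I shut the lid, and in the right places through it afterwards.
- **Lid:** it is flat at about z = 0.113 m, where 0.116 m is expected. The four corners differ by up to 3 mm, which is within the measuring error.
- **Switch:** the lever tip travelled 76.5 mm of 76.7 mm and reached its end stop.
- **Other things on the table:** none looked moved in the last picture. I judged this by eye and did not measure it.

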